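# Close and latch the fader shutter of the mixing console

### The job

Rain is blowing into the tent: slide the console's shutter away from you over the faders until both ends are fully home against their stops, then push the latch all the way across so that its bar stands behind the right-hand post. The shutter racks and jams in its channels as soon as one end gets ahead, so push its two posts by turns with closed fingers, gently, and change ends rather than force it (under 25 newtons). Push posts and latch only, do not pinch them. Leave everything else where it is.

Things in the scene. Friction and masses are not known exactly. Their poses are not given: they have to be found in the camera images.
- console: Fixed low mixing console, 330 mm deep (x), 470 mm wide (y). Origin: under its centre on the table; +x away from the operator (the closing direction), +y to the operator's left. Side decks 55 mm high; two channels along x, lips 73 mm high, y 143 to 185 mm either side; raised far panel x 92 to 170 mm, 90 mm high, knobs to 102; latch guide block x -27 to 33, y -234 to -200 mm, 77 high.
- armrest_top (a point): Top centre of the console's fixed black armrest, 82 mm above the table (console x -83, y 0). The armrest spans console x -154 to -12 and y -80 to 80 mm and hides most of the open shutter, so that only the shutter's two posts can be pushed; a fader well lies beyond it.
- shutter: Aluminium plate 112 x 280 mm, 0.6 to 0.9 kg, on four shoes in the channels; cannot be lifted out. Origin: plate centre, 12 mm under its top; axes as the console's when square. Starts 50 to 73 mm short of home, a little askew. Its side play differs each time, 3 to 5.4 mm in all, so it turns only 0.03 to 0.055 rad: a post pushed alone runs with 2 to 6 N, gains 7 to 13 mm, then wedges.
- left_post (a point): Centre of the top of the shutter's left (+y) upright rubber-sleeved post, 16 mm diameter, 46 mm tall, top 113 mm above the table; shutter x -5, y +120 mm. Push it towards console +x. Fully home (end against a hard stop): console x = +20 mm. When one post wedges, pushing the other frees the shutter.
- right_post (a point): Same for the right (-y) post: shutter x -5, y -120 mm. Fully home: console x = +20 mm.
- latch (a joint): Slide of the latch bar on the right rim, m: near 0 open, 0.042 fully across (end stop), growing towards console +y; stays where left, moves with about 3 N. Bar 12 mm in x, 80 in y, 79 to 91 mm above the table, centred at console x = 2 mm, inner end at y = -155 mm + joint value. Across, it stands 4 mm behind the right post of a fully home shutter; a shutter farther short blocks it.
- latch_knob (a point): Centre of the top of the latch's upright round knob, 16 mm diameter, 91 to 125 mm above the table, at console x = 2 mm, y = -229 mm + joint value (the bar's outer end); push it towards console +y from its outer side.
- radio: Bystander: black handheld radio, 115 x 46 x 26 mm plus a stub aerial, lying on the console's left rim (on a 69 mm high ledge). Origin: centre of underside.
- tape: Bystander: roll of tape, 64 mm diameter, 24 mm high, lying on the console's raised far panel towards its right. Origin: centre of underside.
- microphone: Bystander: hand microphone, 195 mm long, 52 mm head, lying on the table at the left. Origin: underside, near mid-length.
- cup: Bystander: clear cup, 76 mm diameter, 95 mm high, on the table at the right. Origin: centre of underside.
- bottle: Bystander: bottle, 64 mm diameter, 190 mm high, on the table at the right. Origin: centre of underside.
- screwdriver: Bystander: screwdriver lying on the table at the left. Origin: its underside.
- jar: Bystander: jar, 68 mm diameter, 80 mm high, on the table at the far right. Origin: centre of underside.

How it is judged:
By the outcome, as a careful person would: the job done as asked, in the order asked, and still so for the second after the job is handed in, with the robot touching nothing.
It also fails if it takes over 72 s, if anything falls off the work surface, if the arm or the gripper's body presses on something with over 40 N, if the wrist force passes 120 N, or if a joint passes its speed limit or range.

### The arm

A 6-joint arm with a two-finger parallel gripper is mounted at the origin on the work surface. World frame = base frame: x ahead of the robot, y to its left, z up, the work surface at z = 0. Lengths are in m, angles in rad, forces in N, time in s.
With the tool pointing down it reaches from about 0.3 to 0.875 m from the base axis. Payload 6.4 kg.
Tool frame: the origin (TCP) lies between the finger pads; the fingertips stand ctrl.tip_extent ahead of it and the grasp point (between the pads) is the TCP (ctrl.tip_extent is the distance from the TCP to the fingertips, in m); z points along the fingers, y is the line along which they close (so a half turn about z gives the same grasp; the last joint's range is limited). The gripper opens to 85 mm and grips with 20 to 120 N. Pads are 22 mm wide; open, the fingers measure 114 mm over their backs; the gripper's body (76 mm by 85 mm) begins 54 mm behind the grasp point. The pads swing forward as they close: fully open they stand 13 mm farther back than shut.
Start: joints at [-1.382, 0.181, 1.607, -0, 1.354, -0.206], TCP at [0.221, -0.531, 0.25] pointing down, gripper open.
Joint ranges: [-2.99, 2.99], [-0.89, 2.07], [0.3, 2.58], [-1.14, 4.28], [0, 2.63], [-3.12, 3.12]. Speed limits (rad/s): [2.57, 2.57, 3.01, 3.14, 3.14, 3.14].

### API

Orientations are given as a unit quaternion [w, x, y, z].
In Python, from bench import ctrl gives the robot as it stands.
- The arm moves only by the tool send_rows, never from a script. Its arguments are lists of equal length, an entry for each row: "dr": the turn, a rotation vector about the tool's x, y, z in units of 6 degrees (1.0 is 6 degrees), a list of three; "xyz": the shift along the tool's x, y, z in cm, a list of three; "jaw": the opening in per cent of the stroke, from 0 (shut) to 100 (fully open). In form: {"dr": [[wx, wy, wz], ...], "xyz": [[dx, dy, dz], ...], "jaw": [jaw, ...]}. A call has exactly 8 rows; each row is the pose to reach, as a shift and turn from the pose commanded when the call began, along the tool's axes at that moment; what a row does not reach only later rows make up. A row lasts 1/8 s, in which the tool goes at most 62.5 mm and 10.7 degrees, less where a joint would pass 70% of its speed; a pose out of reach is approached as far as the arm can. A call with a gripper value outside its range is refused whole. The fingers move at their own pace and stop on an object; the grip force is fixed at half the most. Time passes only in rows, so rows that repeat a pose let the fingers close, or fill a call up. It gives the time, the measured TCP pose, the force, the opening and the grip force at its end, in the units of the state.
- ctrl.get_obs(): the state, without advancing time (a new reading comes with each control period).
- ctrl.camera(name): name is "scene" or "top" or "wrist"; returns the picture (384x512x3 uint8, red, green, blue); there is no depth.
- ctrl.calibration(name): a dict with "camera_matrix" (3x3 intrinsics, pixels), "D" ([k1, k2, p1, p2, k3] as OpenCV has them; the pictures are not rectified), "world_from_camera" (4x4, takes a point from camera to world coordinates). Camera axes: x right, y up, looking along -z (the intrinsics and any distortion apply to the point x, -y, -z); pixel columns grow to the right and rows downward; lengths in m; the calibration is good to about 2 mm. A picture is of the moment at which its call begins: read the wrist's pose just before it. calibration takes no time and is no camera call; for the wrist camera it gives the pose at the moment of the call.
- ctrl.hand_in(): hands the job in; it is judged then, once.
The state is a dict: "time_s": time; "q": joint angles; "dq": joint speeds; "joint_efforts": joint torques, N m; "eef_pos": TCP position; "eef_rot": TCP orientation; "wrist_force": force on the tool from outside, world axes, zero at the start; "torque": the same for the moment, N m; "opening": opening from 0.0 (shut) to 1.0 (fully open); "grasp_force": force on a finger pad.
Only numpy, scipy, OpenCV 4.12 (cv2) and the standard library are available. Lean on these libraries where they do the work, as an engineer would, in place of code of your own. Each camera call takes 0.05 s, during which the arm holds its last target. There are 200 camera calls.

## Working session

There is one attempt and no reset: what is moved stays moved. The work goes in short steps, Python scripts to look and compute and a tool call to move; the robot and the scene stay as the last step left them, time stands still between calls to the robot, and variables do not carry over. Pictures are saved under pics/ and viewed, at most 10 in all, crops included, and the job is handed in when it is done.

Besides the shell and the picture viewer there is one more tool, called after ">>>" as name(argument=value, ...) on one line, values as JSON. send_rows: Moves the arm, as the interface text tells. Its arguments: {"type":"object","properties":{"dr":{"type":"array","items":{"type":"array","items":{"type":"number"}}},"xyz":{"type":"array","items":{"type":"array","items":{"type":"number"}}},"jaw":{"type":"array","items":{"type":"number"}}},"required":["dr","xyz","jaw"]}

```bash
ls; mkdir -p pics
python3 - <<'E'
from bench import ctrl
import cv2
o=ctrl.get_obs();print(o, ctrl.tip_extent)
for n in("top","scene"):
    cv2.imwrite(f"pics/{n}0.png",ctrl.camera(n)[:,:,::-1])
    print(n,ctrl.calibration(n))
E
```

```text
pics
{'time_s': 0.0, 'q': array([-1.38232005e+00,  1.81544546e-01,  1.60803008e+00, -8.98765014e-06,
        1.35378122e+00, -2.06334471e-01]), 'dq': array([ 8.63299029e-05, -3.83203890e-04,  6.30635617e-04, -1.25103440e-03,
       -1.82184774e-03,  2.58097885e-03]), 'joint_efforts': array([ 1.23802161e-03, -4.44873405e+01, -3.51331615e+01, -3.19274577e-04,
        8.88602750e-03,  1.44870347e-05]), 'eef_pos': array([ 0.22105898, -0.53023906,  0.24937148]), 'eef_rot': array([-8.81602222e-04,  9.80578179e-01,  1.96126635e-01,  3.48438152e-06]), 'wrist_force': array([ 0.14960919, -0.21755163, -0.60321179]), 'torque': array([0.03220161, 0.05347188, 0.0286925 ]), 'grasp_force': 0.0, 'opening': 0.9984678048645739} 0.019
top {'camera_matrix': array([[385.61771846,   0.        , 259.99125786],
       [  0.        , 385.61771846, 194.94736883],
       [  0.        ,   0.        ,   1.        ]]), 'D': array([0.03511686, 0.        , 0.        , 0.        , 0.        ]), 'world_from_camera': array([[-0.01957747,  0.99830892, -0.05473586,  0.48615017],
       [-0.99977237, -0.02001181, -0.00739831, -0.02347907],
       [-0.00848117,  0.05457856,  0.99847346,  1.35541394],
       [ 0.        ,  0.        ,  0.        ,  1.        ]])}
scene {'camera_matrix': array([[395.28009274,   0.        , 255.44849429],
       [  0.        , 395.28009274, 181.81616926],
       [  0.        ,   0.        ,   1.        ]]), 'D': array([-0.06611494,  0.        ,  0.        ,  0.        ,  0.        ]), 'world_from_camera': array([[-3.51276090e-01, -7.41063395e-01,  5.72215128e-01,
         1.21339935e+00],
       [ 9.36271747e-01, -2.77664277e-01,  2.15169157e-01,
         2.28546718e-01],
       [-5.70285851e-04,  6.11332638e-01,  7.91373541e-01,
         1.03687846e+00],
       [ 0.00000000e+00,  0.00000000e+00,  0.00000000e+00,
         1.00000000e+00]])}
```

View pics/top0.png

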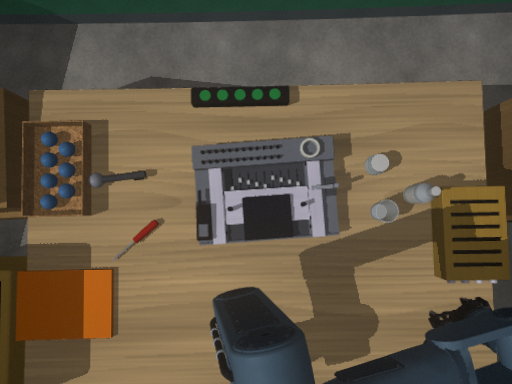

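View pics/scene0.png

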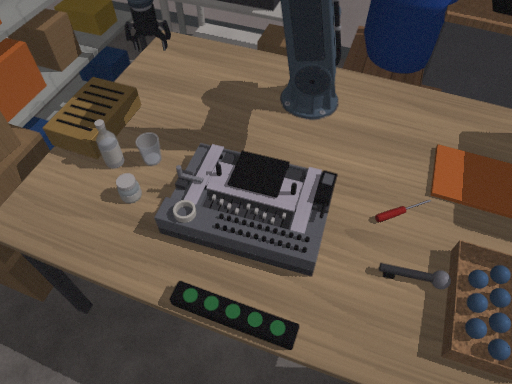

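The top view shows the console at columns 193-338, rows 137-243, with the black armrest near (268,215). The posts are near (235,208) and (305,204), and the latch near (325,187). I'll enlarge both views.

Run:
```python
import cv2,numpy as np
a=cv2.imread("pics/top0.png")[130:250,185:345]
b=cv2.imread("pics/scene0.png")[135:275,150:350]
cv2.imwrite("pics/topz.png",cv2.resize(a,None,fx=5,fy=5,interpolation=cv2.INTER_CUBIC))
cv2.imwrite("pics/scenez.png",cv2.resize(b,None,fx=4,fy=4,interpolation=cv2.INTER_CUBIC))
```

```text
(no output)
```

View pics/topz.png

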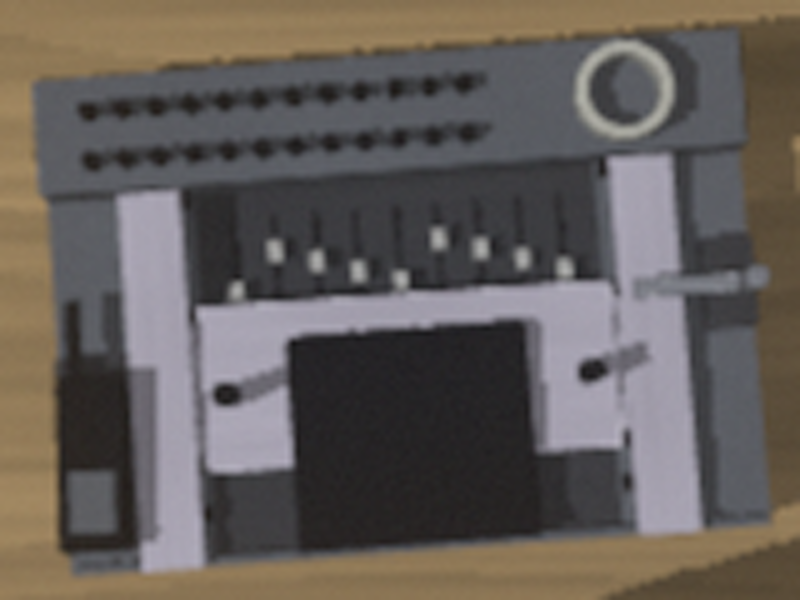

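View pics/scenez.png

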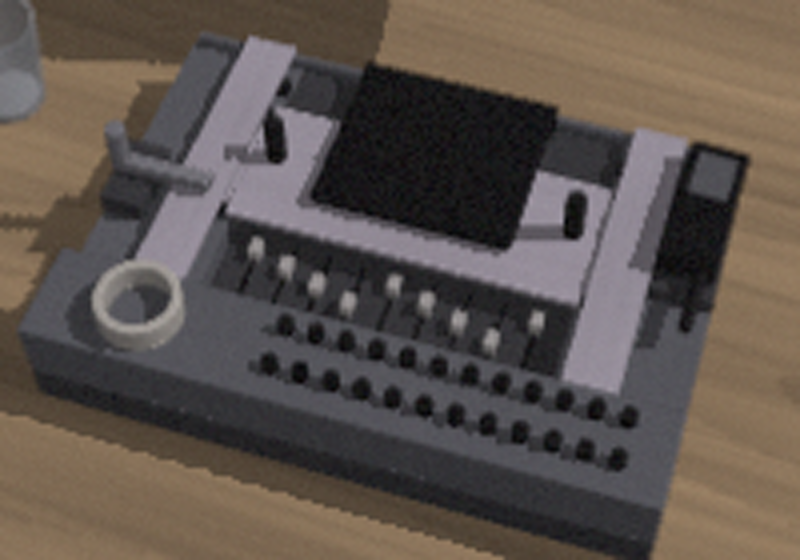

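The zoomed top view gives the far panel corners at (35,82), (741,28), (45,195) and (747,147), the posts at about (225,394) and (592,370), and the knob at about (762,274). The shutter is nearly square to the console.

```bash
cat > h.py <<'E'
import cv2,numpy as np
from bench import ctrl
def ray(n,uv,z,cal=None):
    c=cal or ctrl.calibration(n);T=c["world_from_camera"]
    p=cv2.undistortPoints(np.array(uv,float).reshape(-1,1,2),c["camera_matrix"],c["D"])[:,0]
    d=np.c_[p[:,0],-p[:,1],-np.ones(len(p))]@T[:3,:3].T
    o=T[:3,3];z=np.broadcast_to(z,len(p))
    return o+d*((z-o[2])/d[:,2])[:,None]
def zt(X):return (np.array(X,float)+.5)/5-.5+[185,130]
def zs(X):return (np.array(X,float)+.5)/4-.5+[150,135]
def fit(C,W):
    a=C-C.mean(0);b=W-W.mean(0)
    th=np.arctan2((a[:,0]*b[:,1]-a[:,1]*b[:,0]).sum(),(a*b).sum())
    R=np.array([[np.cos(th),-np.sin(th)],[np.sin(th),np.cos(th)]])
    return th,W.mean(0)-R@C.mean(0),R
E
python3 - <<'E'
from h import *
# zoom px, console x,y,z (mm)
P=[(35,82,170,235,90),(741,28,170,-235,90),(45,195,92,235,90),(747,147,92,-235,90),
(289,340,-12,80,82),(524,322,-12,-80,82),(540,540,-154,-80,82),(302,550,-154,80,82)]
P=np.array(P,float)
W=ray("top",zt(P[:,:2]),P[:,4]/1000)[:,:2]
th,t,R=fit(P[:,2:4]/1000,W);print(th,t);print(((W-t)@R*1000-P[:,2:4]).round(1))
Q=[(225,394,113),(592,370,113),(762,274,125),(117,195,73),(182,190,73),(143,572,73),(206,568,73),(608,157,73),(672,152,73),(637,535,73),(703,530,73),(197,305,67),(612,283,67)]
Q=np.array(Q,float);print(((ray("top",zt(Q[:,:2]),Q[:,2]/1000)[:,:2]-t)@R*1000).round(1))
S=[(274,116,113),(576,197,113),(114,127,125),(372,65,82),(557,108,82),(505,250,82),(310,195,82),(20,330,90),(655,500,90)]
S=np.array(S,float);print(((ray("scene",zs(S[:,:2]),S[:,2]/1000)[:,:2]-t)@R*1000).round(1))
E
```

```text
0.04960156447113875 [ 0.56549621 -0.03287223]
[[-1.5 -1.2]
 [ 1.4  0.7]
 [ 1.1 -3.2]
 [ 0.3  2.9]
 [-1.3 -2.1]
 [-0.2  2.1]
 [-1.9  2.2]
 [ 2.2 -1.4]]
[[ -46.8  119.8]
 [ -47.8 -117. ]
 [   5.6 -228.4]
 [  92.   186.7]
 [  92.4  143.1]
 [-159.4  184.9]
 [-159.7  143.2]
 [  94.5 -142.5]
 [  94.8 -185.3]
 [-157.5 -142.6]
 [-157.2 -186.2]
 [  15.2  138.6]
 [  10.5 -139.6]]
[[ -51.9 -119.2]
 [ -46.5  120.6]
 [   4.1 -225.9]
 [-150.8  -74.5]
 [-152.    80.5]
 [  -6.2   79. ]
 [ -10.5  -76.4]
 [ 171.6 -228.8]
 [ 164.   230.2]]
```

Console pose: (0.5655, -0.033) with yaw 0.050. The posts are about 67 mm short of home. Next I move behind the right post with the fingers closed.

>>> send_rows(dr=[[0,0,0.4],[0,0,0.8],[0,0,1.3],[0,0,1.8],[0,0,2.3],[0,0,2.8],[0,0,3.3],[0,0,3.3]], xyz=[[3,-2,0],[8,-5,1],[14,-8.5,2],[20,-12,4],[26,-15.5,6],[32,-19,8],[37,-22.2,9],[39.9,-24.1,9.5]], jaw=[0,0,0,0,0,0,0,0])

```text
time_s: 1.1
eef_pos: [0.4935, -0.1586, 0.1558]
eef_rot: [-0.0, 1.0, 0.024, -0.0]
wrist_force: [0.9, -0.9, 0.9]
opening: -0.003
grasp_force: 0.0
```

```bash
cat >> h.py <<'E'
def con(th=0.0496,t=np.array([.5655,-.0329])):
    from scipy.spatial.transform import Rotation as Ro
    o=ctrl.get_obs();R=np.array([[np.cos(th),-np.sin(th)],[np.sin(th),np.cos(th)]])
    w=o["eef_rot"];X=Ro.from_quat([*w[1:],w[0]]).as_matrix()
    print("t",round(o["time_s"],2),"con",((o["eef_pos"][:2]-t)@R*1000).round(1),"z",o["eef_pos"][2].round(4),"F",(o["wrist_force"][:2]@R).round(2),o["wrist_force"][2].round(2),"open",round(o["opening"],2),"yaw",np.arctan2(X[1,0],X[0,0]).round(4))
E
python3 -c "
from h import *;con()"
```

```text
t 1.1 con [ -78.2 -122. ] z 0.1558 F [ 0.87 -0.99] 0.9 open -0.0 yaw 0.0485
```

>>> send_rows(dr=[[0,0,0],[0,0,0],[0,0,0],[0,0,0],[0,0,0],[0,0,0],[0,0,0],[0,0,0]], xyz=[[0,0,1.5],[0,0,3],[0,0,4.2],[0,0,4.7],[0.2,0,4.7],[0.4,0,4.7],[0.5,0,4.7],[0.5,0,4.7]], jaw=[0,0,0,0,0,0,0,0])

```text
time_s: 2.1
eef_pos: [0.4981, -0.1603, 0.1099]
eef_rot: [0.0, 1.0, 0.025, 0.0]
wrist_force: [-0.2, 0.3, -0.7]
opening: -0.0
grasp_force: 0.0
```

Run:
```python
from h import *
con()
a=ctrl.camera("wrist");b=ctrl.camera("scene")[120:270,150:350]
cv2.imwrite("pics/w1.png",np.hstack([a,cv2.resize(b,(512,384))])[:, :, ::-1][::1] if 0 else np.vstack([cv2.resize(a,(400,300)),cv2.resize(b,(400,300))])[:,:,::-1])
```

```text
t 2.1 con [ -73.6 -123.9] z 0.1099 F [-0.14  0.36] -0.72 open -0.0 yaw 0.0494
```

View pics/w1.png

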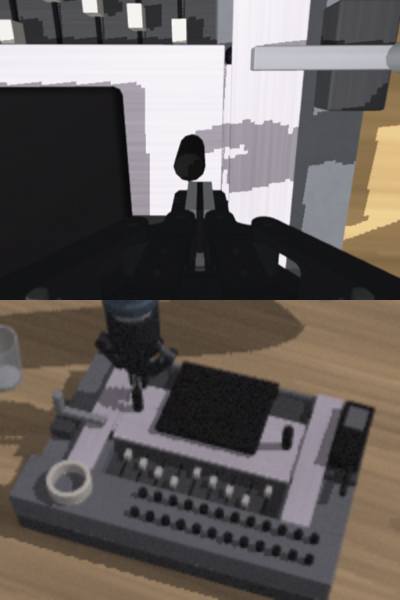

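The fingers are just behind the right post, about 5 mm too far right (post at column 190, fingers at 201). Next I creep forward and push gently.

>>> send_rows(dr=[[0,0,0],[0,0,0],[0,0,0],[0,0,0],[0,0,0],[0,0,0],[0,0,0],[0,0,0]], xyz=[[0,-0.2,0],[0.2,-0.4,0],[0.4,-0.4,0],[0.5,-0.4,0],[0.6,-0.4,0],[0.7,-0.4,0],[0.8,-0.4,0],[0.8,-0.4,0]], jaw=[0,0,0,0,0,0,0,0])

```text
time_s: 3.2
eef_pos: [0.5048, -0.1559, 0.1094]
eef_rot: [-0.0, 1.0, 0.025, -0.001]
wrist_force: [-5.2, -1.5, 3.7]
opening: 0.001
grasp_force: 2.5
```

```bash
python3 -c "
from h import *;con()"
```

```text
t 3.2 con [ -66.8 -119.8] z 0.1094 F [-5.28 -1.2 ] 3.7 open 0.0 yaw 0.0494
```

>>> send_rows(dr=[[0,0,0],[0,0,0],[0,0,0],[0,0,0],[0,0,0],[0,0,0],[0,0,0],[0,0,0]], xyz=[[0.1,0,0],[0.2,0,0],[0.25,0,0],[0.3,0,0],[0.35,0,0],[0.4,0,0],[0.4,0,0],[0.4,0,0]], jaw=[0,0,0,0,0,0,0,0])

```text
time_s: 4.2
eef_pos: [0.5088, -0.1561, 0.1094]
eef_rot: [0.0, 1.0, 0.025, -0.001]
wrist_force: [-5.8, -2.2, 2.2]
opening: -0.007
grasp_force: 2.6
```

```bash
python3 -c "
from h import *;con()"
```

```text
t 4.2 con [ -62.8 -120.2] z 0.1094 F [-5.87 -1.87] 2.15 open -0.01 yaw 0.0492
```

>>> send_rows(dr=[[0,0,0],[0,0,0],[0,0,0],[0,0,0],[0,0,0],[0,0,0],[0,0,0],[0,0,0]], xyz=[[0.05,0,0],[0.1,0,0],[0.15,0,0],[0.2,0,0],[0.25,0,0],[0.3,0,0],[0.3,0,0],[0.3,0,0]], jaw=[0,0,0,0,0,0,0,0])

```text
time_s: 5.2
eef_pos: [0.5118, -0.1559, 0.1094]
eef_rot: [0.0, 1.0, 0.025, -0.001]
wrist_force: [-5.9, -3.0, 3.2]
opening: -0.002
grasp_force: 2.5
```

```bash
python3 -c "
from h import *;con()"
```

```text
t 5.2 con [ -59.7 -120.2] z 0.1094 F [-6.   -2.68] 3.23 open -0.0 yaw 0.0492
```

>>> send_rows(dr=[[0,0,0],[0,0,0],[0,0,0],[0,0,0],[0,0,0],[0,0,0],[0,0,0],[0,0,0]], xyz=[[-1.6,0,0],[-1.8,-5,0],[-1.8,-11,0],[-1.8,-17,0],[-1.8,-22,0],[-1.8,-24,0],[-1.4,-24,0],[-1,-24,0]], jaw=[0,0,0,0,0,0,0,0])

```text
time_s: 6.2
eef_pos: [0.4915, 0.0832, 0.1096]
eef_rot: [0.0, 1.0, 0.025, 0.0]
wrist_force: [0.2, 0.4, 0.0]
opening: -0.002
grasp_force: 0.0
```

>>> send_rows(dr=[[0,0,0],[0,0,0],[0,0,0],[0,0,0],[0,0,0],[0,0,0],[0,0,0],[0,0,0]], xyz=[[0.2,0,0],[0.4,0,0],[0.5,0,0],[0.6,0,0],[0.7,0,0],[0.8,0,0],[0.9,0,0],[0.9,0,0]], jaw=[0,0,0,0,0,0,0,0])

```text
time_s: 7.2
eef_pos: [0.4981, 0.084, 0.1091]
eef_rot: [-0.0, 1.0, 0.024, -0.002]
wrist_force: [-6.8, 0.4, 5.5]
opening: -0.002
grasp_force: 3.6
```

```bash
python3 -c "
from h import *;con()"
```

```text
t 7.2 con [-61.6 120.1] z 0.1091 F [-6.76  0.77] 5.51 open -0.0 yaw 0.0485
```

>>> send_rows(dr=[[0,0,0],[0,0,0],[0,0,0],[0,0,0],[0,0,0],[0,0,0],[0,0,0],[0,0,0]], xyz=[[0.1,0,0],[0.2,0,0],[0.3,0,0],[0.4,0,0],[0.5,0,0],[0.6,0,0],[0.6,0,0],[0.6,0,0]], jaw=[0,0,0,0,0,0,0,0])

```text
time_s: 8.2
eef_pos: [0.5041, 0.0845, 0.1091]
eef_rot: [-0.001, 1.0, 0.024, -0.002]
wrist_force: [-6.4, 1.1, 5.7]
opening: 0.003
grasp_force: 3.4
```

```bash
python3 -c "
from h import *;con()"
```

```text
t 8.2 con [-55.5 120.3] z 0.1091 F [-6.33  1.45] 5.69 open 0.0 yaw 0.0485
```

>>> send_rows(dr=[[0,0,0],[0,0,0],[0,0,0],[0,0,0],[0,0,0],[0,0,0],[0,0,0],[0,0,0]], xyz=[[0.04,0,0],[0.08,0,0],[0.12,0,0],[0.16,0,0],[0.2,0,0],[0.25,0,0],[0.3,0,0],[0.3,0,0]], jaw=[0,0,0,0,0,0,0,0])

```text
time_s: 9.2
eef_pos: [0.5069, 0.0847, 0.109]
eef_rot: [-0.001, 1.0, 0.024, -0.002]
wrist_force: [-7.5, 2.5, 5.5]
opening: -0.0
grasp_force: 3.6
```

```bash
python3 -c "
from h import *;con()"
```

```text
t 9.2 con [-52.7 120.4] z 0.109 F [-7.37  2.9 ] 5.47 open -0.0 yaw 0.0486
```

>>> send_rows(dr=[[0,0,0],[0,0,0],[0,0,0],[0,0,0],[0,0,0],[0,0,0],[0,0,0],[0,0,0]], xyz=[[-1.5,0,0],[-1.8,5,0],[-1.8,11,0],[-1.8,17,0],[-1.8,22,0],[-1.8,24,0],[-1.5,24,0],[-1.1,24,0]], jaw=[0,0,0,0,0,0,0,0])

```text
time_s: 10.2
eef_pos: [0.5094, -0.1544, 0.1092]
eef_rot: [-0.0, 1.0, 0.025, -0.0]
wrist_force: [0.1, -0.8, 0.2]
opening: -0.003
grasp_force: 0.0
```

>>> send_rows(dr=[[0,0,0],[0,0,0],[0,0,0],[0,0,0],[0,0,0],[0,0,0],[0,0,0],[0,0,0]], xyz=[[0.2,0,0],[0.4,0,0],[0.6,0,0],[0.75,0,0],[0.9,0,0],[1,0,0],[1.1,0,0],[1.1,0,0]], jaw=[0,0,0,0,0,0,0,0])

```text
time_s: 11.2
eef_pos: [0.5197, -0.155, 0.1094]
eef_rot: [0.0, 1.0, 0.025, -0.001]
wrist_force: [-4.4, -0.7, 2.4]
opening: 0.003
grasp_force: 2.4
```

```bash
python3 -c "
from h import *;con()"
```

```text
t 11.2 con [ -51.8 -119.7] z 0.1094 F [-4.39 -0.5 ] 2.43 open 0.0 yaw 0.0499
```

>>> send_rows(dr=[[0,0,0],[0,0,0],[0,0,0],[0,0,0],[0,0,0],[0,0,0],[0,0,0],[0,0,0]], xyz=[[0.1,0,0],[0.2,0,0],[0.3,0,0],[0.4,0,0],[0.5,0,0],[0.6,0,0],[0.7,0,0],[0.7,0,0]], jaw=[0,0,0,0,0,0,0,0])

```text
time_s: 12.2
eef_pos: [0.5268, -0.1548, 0.1094]
eef_rot: [0.0, 1.0, 0.025, -0.001]
wrist_force: [-5.9, -3.1, 2.7]
opening: -0.0
grasp_force: 2.5
```

```bash
python3 -c "
from h import *;con()"
```

```text
t 12.2 con [ -44.7 -119.9] z 0.1094 F [-6.06 -2.79] 2.67 open -0.0 yaw 0.0497
```

>>> send_rows(dr=[[0,0,0],[0,0,0],[0,0,0],[0,0,0],[0,0,0],[0,0,0],[0,0,0],[0,0,0]], xyz=[[-1.6,0,0],[-1.9,-5,0],[-1.9,-11,0],[-1.9,-17,0],[-1.9,-22,0],[-1.9,-24,0],[-1.6,-24,0],[-1.2,-24,0]], jaw=[0,0,0,0,0,0,0,0])

```text
time_s: 13.2
eef_pos: [0.5043, 0.0841, 0.1096]
eef_rot: [0.0, 1.0, 0.025, 0.0]
wrist_force: [-0.2, -0.4, 0.2]
opening: 0.002
grasp_force: 0.0
```

>>> send_rows(dr=[[0,0,0],[0,0,0],[0,0,0],[0,0,0],[0,0,0],[0,0,0],[0,0,0],[0,0,0]], xyz=[[0.2,0,0],[0.4,0,0],[0.6,0,0],[0.8,0,0],[1,0,0],[1.15,0,0],[1.3,0,0],[1.3,0,0]], jaw=[0,0,0,0,0,0,0,0])

```text
time_s: 14.2
eef_pos: [0.5152, 0.0853, 0.1092]
eef_rot: [-0.0, 1.0, 0.025, -0.002]
wrist_force: [-5.1, 1.4, 4.7]
opening: 0.001
grasp_force: 3.1
```

```bash
python3 -c "
from h import *;con()"
```

```text
t 14.2 con [-44.3 120.5] z 0.1092 F [-5.08  1.62] 4.75 open 0.0 yaw 0.0492
```

>>> send_rows(dr=[[0,0,0],[0,0,0],[0,0,0],[0,0,0],[0,0,0],[0,0,0],[0,0,0],[0,0,0]], xyz=[[0.1,0,0],[0.2,0,0],[0.3,0,0],[0.4,0,0],[0.5,0,0],[0.6,0,0],[0.7,0,0],[0.7,0,0]], jaw=[0,0,0,0,0,0,0,0])

```text
time_s: 15.2
eef_pos: [0.5221, 0.0858, 0.1091]
eef_rot: [-0.001, 1.0, 0.025, -0.002]
wrist_force: [-6.9, 2.8, 4.3]
opening: 0.006
grasp_force: 3.3
```

>>> send_rows(dr=[[0,0,0],[0,0,0],[0,0,0],[0,0,0],[0,0,0],[0,0,0],[0,0,0],[0,0,0]], xyz=[[-1.5,0,0],[-1.8,5,0],[-1.8,11,0],[-1.8,17,0],[-1.8,22,0],[-1.8,24,0],[-1.5,24,0],[-1.1,24,0]], jaw=[0,0,0,0,0,0,0,0])

```text
time_s: 16.2
eef_pos: [0.5246, -0.1535, 0.1092]
eef_rot: [-0.0, 1.0, 0.025, -0.0]
wrist_force: [0.4, -0.0, -0.1]
opening: -0.004
grasp_force: 0.0
```

>>> send_rows(dr=[[0,0,0],[0,0,0],[0,0,0],[0,0,0],[0,0,0],[0,0,0],[0,0,0],[0,0,0]], xyz=[[0.2,0,0],[0.4,0,0],[0.6,0,0],[0.75,0,0],[0.9,0,0],[1,0,0],[1.1,0,0],[1.1,0,0]], jaw=[0,0,0,0,0,0,0,0])

```text
time_s: 17.2
eef_pos: [0.5347, -0.1543, 0.1094]
eef_rot: [0.0, 1.0, 0.025, -0.001]
wrist_force: [-5.5, -1.3, 2.5]
opening: -0.0
grasp_force: 2.5
```

```bash
python3 -c "
from h import *;con()"
```

```text
t 17.2 con [ -36.8 -119.7] z 0.1094 F [-5.55 -1.03] 2.52 open -0.0 yaw 0.0498
```

>>> send_rows(dr=[[0,0,0],[0,0,0],[0,0,0],[0,0,0],[0,0,0],[0,0,0],[0,0,0],[0,0,0]], xyz=[[0.1,0,0],[0.2,0,0],[0.3,0,0],[0.4,0,0],[0.5,0,0],[0.6,0,0],[0.7,0,0],[0.7,0,0]], jaw=[0,0,0,0,0,0,0,0])

```text
time_s: 18.2
eef_pos: [0.542, -0.1541, 0.1094]
eef_rot: [0.0, 1.0, 0.025, -0.001]
wrist_force: [-5.1, -2.2, 0.5]
opening: -0.004
grasp_force: 2.4
```

>>> send_rows(dr=[[0,0,0],[0,0,0],[0,0,0],[0,0,0],[0,0,0],[0,0,0],[0,0,0],[0,0,0]], xyz=[[-1.6,0,0],[-1.9,-5,0],[-1.9,-11,0],[-1.9,-17,0],[-1.9,-22,0],[-1.9,-24,0],[-1.6,-24,0],[-1.2,-24,0]], jaw=[0,0,0,0,0,0,0,0])

```text
time_s: 19.2
eef_pos: [0.5194, 0.0848, 0.1096]
eef_rot: [0.0, 1.0, 0.025, 0.0]
wrist_force: [-0.7, 0.2, -0.2]
opening: 0.001
grasp_force: 0.0
```

>>> send_rows(dr=[[0,0,0],[0,0,0],[0,0,0],[0,0,0],[0,0,0],[0,0,0],[0,0,0],[0,0,0]], xyz=[[0.2,0,0],[0.4,0,0],[0.6,0,0],[0.8,0,0],[1,0,0],[1.15,0,0],[1.3,0,0],[1.3,0,0]], jaw=[0,0,0,0,0,0,0,0])

```text
time_s: 20.2
eef_pos: [0.5302, 0.086, 0.1092]
eef_rot: [-0.0, 1.0, 0.025, -0.002]
wrist_force: [-6.3, 1.3, 4.4]
opening: 0.001
grasp_force: 3.2
```

```bash
python3 -c "
from h import *;con()"
```

```text
t 20.2 con [-29.4 120.5] z 0.1092 F [-6.18  1.64] 4.36 open 0.0 yaw 0.0492
```

>>> send_rows(dr=[[0,0,0],[0,0,0],[0,0,0],[0,0,0],[0,0,0],[0,0,0],[0,0,0],[0,0,0]], xyz=[[0.1,0,0],[0.2,0,0],[0.3,0,0],[0.4,0,0],[0.5,0,0],[0.6,0,0],[0.7,0,0],[0.7,0,0]], jaw=[0,0,0,0,0,0,0,0])

```text
time_s: 21.2
eef_pos: [0.537, 0.0866, 0.1092]
eef_rot: [-0.001, 1.0, 0.025, -0.002]
wrist_force: [-6.5, 1.7, 5.6]
opening: 0.0
grasp_force: 3.4
```

>>> send_rows(dr=[[0,0,0],[0,0,0],[0,0,0],[0,0,0],[0,0,0],[0,0,0],[0,0,0],[0,0,0]], xyz=[[-1.5,0,0],[-1.8,5,0],[-1.8,11,0],[-1.8,17,0],[-1.8,22,0],[-1.8,24,0],[-1.5,24,0],[-1.1,24,0]], jaw=[0,0,0,0,0,0,0,0])

```text
time_s: 22.2
eef_pos: [0.5396, -0.1528, 0.1092]
eef_rot: [-0.0, 1.0, 0.025, -0.0]
wrist_force: [-0.1, 0.6, -0.1]
opening: -0.002
grasp_force: 0.0
```

>>> send_rows(dr=[[0,0,0],[0,0,0],[0,0,0],[0,0,0],[0,0,0],[0,0,0],[0,0,0],[0,0,0]], xyz=[[0.2,0,0],[0.4,0,0],[0.6,0,0],[0.75,0,0],[0.9,0,0],[1,0,0],[1.1,0,0],[1.1,0,0]], jaw=[0,0,0,0,0,0,0,0])

```text
time_s: 23.2
eef_pos: [0.5497, -0.1536, 0.1094]
eef_rot: [0.0, 1.0, 0.025, -0.001]
wrist_force: [-4.6, -1.5, 2.4]
opening: 0.001
grasp_force: 2.5
```

>>> send_rows(dr=[[0,0,0],[0,0,0],[0,0,0],[0,0,0],[0,0,0],[0,0,0],[0,0,0],[0,0,0]], xyz=[[0.1,0,0],[0.2,0,0],[0.3,0,0],[0.4,0,0],[0.5,0,0],[0.6,0,0],[0.7,0,0],[0.7,0,0]], jaw=[0,0,0,0,0,0,0,0])

```text
time_s: 24.2
eef_pos: [0.557, -0.1535, 0.1094]
eef_rot: [0.0, 1.0, 0.025, -0.001]
wrist_force: [-5.5, -2.0, 2.3]
opening: 0.0
grasp_force: 2.5
```

```bash
python3 -c "
from h import *;con()"
```

```text
t 24.2 con [ -14.5 -120. ] z 0.1094 F [-5.6 -1.7] 2.34 open 0.0 yaw 0.0495
```

Right is at -14.5 and left at about -22.5; home is around +1. Next I do left, right, then left again.

>>> send_rows(dr=[[0,0,0],[0,0,0],[0,0,0],[0,0,0],[0,0,0],[0,0,0],[0,0,0],[0,0,0]], xyz=[[-1.6,0,0],[-1.9,-5,0],[-1.9,-11,0],[-1.9,-17,0],[-1.9,-22,0],[-1.9,-24,0],[-1.6,-24,0],[-1.2,-24,0]], jaw=[0,0,0,0,0,0,0,0])

```text
time_s: 25.2
eef_pos: [0.5344, 0.0855, 0.1097]
eef_rot: [0.0, 1.0, 0.025, 0.0]
wrist_force: [-0.7, 1.3, 0.1]
opening: -0.001
grasp_force: 0.0
```

>>> send_rows(dr=[[0,0,0],[0,0,0],[0,0,0],[0,0,0],[0,0,0],[0,0,0],[0,0,0],[0,0,0]], xyz=[[0.2,0,0],[0.4,0,0],[0.6,0,0],[0.8,0,0],[1,0,0],[1.15,0,0],[1.3,0,0],[1.3,0,0]], jaw=[0,0,0,0,0,0,0,0])

```text
time_s: 26.2
eef_pos: [0.5451, 0.0867, 0.1092]
eef_rot: [-0.0, 1.0, 0.025, -0.002]
wrist_force: [-6.2, 1.0, 5.7]
opening: 0.003
grasp_force: 3.3
```

>>> send_rows(dr=[[0,0,0],[0,0,0],[0,0,0],[0,0,0],[0,0,0],[0,0,0],[0,0,0],[0,0,0]], xyz=[[0.1,0,0],[0.2,0,0],[0.3,0,0],[0.4,0,0],[0.5,0,0],[0.6,0,0],[0.7,0,0],[0.7,0,0]], jaw=[0,0,0,0,0,0,0,0])

```text
time_s: 27.2
eef_pos: [0.5522, 0.0873, 0.1093]
eef_rot: [-0.001, 1.0, 0.025, -0.002]
wrist_force: [-6.5, 2.2, 4.7]
opening: -0.003
grasp_force: 3.2
```

>>> send_rows(dr=[[0,0,0],[0,0,0],[0,0,0],[0,0,0],[0,0,0],[0,0,0],[0,0,0],[0,0,0]], xyz=[[-1.5,0,0],[-1.8,5,0],[-1.8,11,0],[-1.8,17,0],[-1.8,22,0],[-1.8,24,0],[-1.5,24,0],[-1.1,24,0]], jaw=[0,0,0,0,0,0,0,0])

```text
time_s: 28.2
eef_pos: [0.5546, -0.152, 0.1093]
eef_rot: [-0.0, 1.0, 0.025, -0.0]
wrist_force: [0.9, -0.0, 0.1]
opening: 0.003
grasp_force: 0.0
```

>>> send_rows(dr=[[0,0,0],[0,0,0],[0,0,0],[0,0,0],[0,0,0],[0,0,0],[0,0,0],[0,0,0]], xyz=[[0.2,0,0],[0.4,0,0],[0.6,0,0],[0.75,0,0],[0.9,0,0],[1,0,0],[1.1,0,0],[1.1,0,0]], jaw=[0,0,0,0,0,0,0,0])

```text
time_s: 29.2
eef_pos: [0.5646, -0.1528, 0.1094]
eef_rot: [0.0, 1.0, 0.025, -0.001]
wrist_force: [-5.9, -1.9, 2.8]
opening: 0.0
grasp_force: 2.5
```

```bash
python3 -c "
from h import *;con()"
```

```text
t 29.2 con [  -6.8 -119.8] z 0.1094 F [-5.98 -1.63] 2.77 open 0.0 yaw 0.0497
```

Right -6.8, left about -7.3. I push right 5 mm, then left until its force rises.

>>> send_rows(dr=[[0,0,0],[0,0,0],[0,0,0],[0,0,0],[0,0,0],[0,0,0],[0,0,0],[0,0,0]], xyz=[[0.1,0,0],[0.2,0,0],[0.3,0,0],[0.35,0,0],[0.4,0,0],[0.45,0,0],[0.5,0,0],[0.5,0,0]], jaw=[0,0,0,0,0,0,0,0])

```text
time_s: 30.2
eef_pos: [0.5697, -0.1528, 0.1094]
eef_rot: [0.0, 1.0, 0.025, -0.001]
wrist_force: [-4.9, -2.0, 2.5]
opening: -0.001
grasp_force: 2.5
```

>>> send_rows(dr=[[0,0,0],[0,0,0],[0,0,0],[0,0,0],[0,0,0],[0,0,0],[0,0,0],[0,0,0]], xyz=[[-1.6,0,0],[-1.7,-5,0],[-1.7,-11,0],[-1.7,-17,0],[-1.7,-22,0],[-1.7,-24,0],[-1.4,-24,0],[-1,-24,0]], jaw=[0,0,0,0,0,0,0,0])

```text
time_s: 31.2
eef_pos: [0.5494, 0.0854, 0.1096]
eef_rot: [0.0, 1.0, 0.024, 0.0]
wrist_force: [-0.3, -0.1, 0.3]
opening: 0.003
grasp_force: 0.0
```

>>> send_rows(dr=[[0,0,0],[0,0,0],[0,0,0],[0,0,0],[0,0,0],[0,0,0],[0,0,0],[0,0,0]], xyz=[[0.2,0,0],[0.4,0,0],[0.6,0,0],[0.8,0,0],[0.9,0,0],[1,0,0],[1.1,0,0],[1.1,0,0]], jaw=[0,0,0,0,0,0,0,0])

```text
time_s: 32.2
eef_pos: [0.5582, 0.087, 0.1093]
eef_rot: [-0.0, 1.0, 0.025, -0.002]
wrist_force: [-5.4, -1.3, 4.2]
opening: -0.002
grasp_force: 3.3
```

```bash
python3 -c "
from h import *;con()"
```

```text
t 32.2 con [ -1.3 120.1] z 0.1093 F [-5.46 -0.99] 4.16 open -0.0 yaw 0.0492
```

>>> send_rows(dr=[[0,0,0],[0,0,0],[0,0,0],[0,0,0],[0,0,0],[0,0,0],[0,0,0],[0,0,0]], xyz=[[0.04,0,0],[0.08,0,0],[0.12,0,0],[0.16,0,0],[0.2,0,0],[0.24,0,0],[0.28,0,0],[0.3,0,0]], jaw=[0,0,0,0,0,0,0,0])

```text
time_s: 33.2
eef_pos: [0.5604, 0.0875, 0.1092]
eef_rot: [-0.0, 1.0, 0.025, -0.003]
wrist_force: [-10.1, 1.2, 8.6]
opening: 0.001
grasp_force: 5.2
```

```bash
python3 -c "
from h import *;con()"
```

```text
t 33.2 con [  0.8 120.5] z 0.1092 F [-10.02   1.71] 8.57 open 0.0 yaw 0.0494
```

>>> send_rows(dr=[[0,0,0],[0,0,0],[0,0,0],[0,0,0],[0,0,0],[0,0,0],[0,0,0],[0,0,0]], xyz=[[0.03,0,0],[0.05,0,0],[0.07,0,0],[0.09,0,0],[0.1,0,0],[0.1,0,0],[0.1,0,0],[0.1,0,0]], jaw=[0,0,0,0,0,0,0,0])

```text
time_s: 34.2
eef_pos: [0.5605, 0.0875, 0.1092]
eef_rot: [-0.0, 1.0, 0.025, -0.004]
wrist_force: [-14.0, 0.6, 10.4]
opening: 0.001
grasp_force: 6.8
```

```bash
python3 -c "
from h import *;con()"
```

```text
t 34.2 con [  1.  120.5] z 0.1092 F [-13.98   1.34] 10.38 open 0.0 yaw 0.0496
```

The left end is home: it held at +1.0 as the force climbed to 14 N. Now the right end.

>>> send_rows(dr=[[0,0,0],[0,0,0],[0,0,0],[0,0,0],[0,0,0],[0,0,0],[0,0,0],[0,0,0]], xyz=[[-1.4,0,0],[-1.6,5,0],[-1.6,11,0],[-1.6,17,0],[-1.6,22,0],[-1.6,24,0],[-1.3,24,0],[-0.9,24,0]], jaw=[0,0,0,0,0,0,0,0])

```text
time_s: 35.2
eef_pos: [0.5665, -0.1514, 0.1093]
eef_rot: [-0.0, 1.0, 0.025, -0.0]
wrist_force: [0.2, -1.2, -0.1]
opening: -0.002
grasp_force: 0.0
```

>>> send_rows(dr=[[0,0,0],[0,0,0],[0,0,0],[0,0,0],[0,0,0],[0,0,0],[0,0,0],[0,0,0]], xyz=[[0.15,0,0],[0.3,0,0],[0.4,0,0],[0.5,0,0],[0.55,0,0],[0.6,0,0],[0.65,0,0],[0.65,0,0]], jaw=[0,0,0,0,0,0,0,0])

```text
time_s: 36.2
eef_pos: [0.5718, -0.1521, 0.1093]
eef_rot: [-0.001, 1.0, 0.025, -0.002]
wrist_force: [-5.5, 1.8, 4.1]
opening: 0.003
grasp_force: 2.9
```

```bash
python3 -c "
from h import *;con()"
```

```text
t 36.2 con [   0.4 -119.4] z 0.1093 F [-5.45  2.12] 4.07 open 0.0 yaw 0.0493
```

>>> send_rows(dr=[[0,0,0],[0,0,0],[0,0,0],[0,0,0],[0,0,0],[0,0,0],[0,0,0],[0,0,0]], xyz=[[0.03,0,0],[0.06,0,0],[0.09,0,0],[0.12,0,0],[0.15,0,0],[0.18,0,0],[0.2,0,0],[0.2,0,0]], jaw=[0,0,0,0,0,0,0,0])

```text
time_s: 37.2
eef_pos: [0.5736, -0.1524, 0.1093]
eef_rot: [-0.0, 1.0, 0.025, -0.002]
wrist_force: [-6.6, 0.1, 4.6]
opening: 0.001
grasp_force: 3.5
```

```bash
python3 -c "
from h import *;con()"
```

```text
t 37.2 con [   2.2 -119.8] z 0.1093 F [-6.56  0.42] 4.65 open 0.0 yaw 0.0493
```

>>> send_rows(dr=[[0,0,0],[0,0,0],[0,0,0],[0,0,0],[0,0,0],[0,0,0],[0,0,0],[0,0,0]], xyz=[[0.03,0,0],[0.06,0,0],[0.09,0,0],[0.12,0,0],[0.15,0,0],[0.18,0,0],[0.2,0,0],[0.2,0,0]], jaw=[0,0,0,0,0,0,0,0])

```text
time_s: 38.2
eef_pos: [0.5739, -0.1524, 0.1093]
eef_rot: [-0.0, 1.0, 0.025, -0.004]
wrist_force: [-14.8, -1.0, 10.5]
opening: 0.003
grasp_force: 7.4
```

```bash
python3 -c "
from h import *;con()"
```

```text
t 38.2 con [   2.5 -119.8] z 0.1093 F [-14.83  -0.27] 10.48 open 0.0 yaw 0.0495
```

The right end is firm at +2.5, which matches the yaw bias of about 2 mm seen on the lips. I recheck the left.

>>> send_rows(dr=[[0,0,0],[0,0,0],[0,0,0],[0,0,0],[0,0,0],[0,0,0],[0,0,0],[0,0,0]], xyz=[[-1.4,0,0],[-1.6,-5,0],[-1.6,-11,0],[-1.6,-17,0],[-1.6,-22,0],[-1.6,-24,0],[-1.2,-24,0],[-0.8,-24,0]], jaw=[0,0,0,0,0,0,0,0])

```text
time_s: 39.2
eef_pos: [0.558, 0.0856, 0.1096]
eef_rot: [0.0, 1.0, 0.024, 0.0]
wrist_force: [-0.8, 0.7, -0.7]
opening: 0.0
grasp_force: 0.0
```

>>> send_rows(dr=[[0,0,0],[0,0,0],[0,0,0],[0,0,0],[0,0,0],[0,0,0],[0,0,0],[0,0,0]], xyz=[[0.15,0,0],[0.3,0,0],[0.4,0,0],[0.45,0,0],[0.5,0,0],[0.55,0,0],[0.6,0,0],[0.6,0,0]], jaw=[0,0,0,0,0,0,0,0])

```text
time_s: 40.2
eef_pos: [0.5609, 0.0864, 0.1091]
eef_rot: [0.001, 1.0, 0.025, -0.003]
wrist_force: [-10.6, -4.1, 6.9]
opening: -0.0
grasp_force: 5.4
```

```bash
python3 -c "
from h import *;con()"
```

```text
t 40.2 con [  1.3 119.4] z 0.1091 F [-10.83  -3.58] 6.95 open -0.0 yaw 0.0494
```

Both ends are home. Now I lift, cross over, and come down outside the latch knob.

>>> send_rows(dr=[[0,0,0],[0,0,0],[0,0,0],[0,0,0],[0,0,0],[0,0,0],[0,0,0],[0,0,0]], xyz=[[-1,0,0],[-1,2,-4],[-0.5,8,-6],[0,14,-6],[0.2,20,-6],[0.2,26,-6],[0.2,32,-6],[0.2,37,-6]], jaw=[0,0,0,0,0,0,0,0])

```text
time_s: 41.2
eef_pos: [0.5833, -0.2846, 0.1696]
eef_rot: [0.0, 1.0, 0.024, 0.001]
wrist_force: [1.3, 0.4, -0.2]
opening: -0.0
grasp_force: 0.0
```

>>> send_rows(dr=[[0,0,0],[0,0,0],[0,0,0],[0,0,0],[0,0,0],[0,0,0],[0,0,0],[0,0,0]], xyz=[[0,1.4,0],[0,1.4,0],[0,1.4,1.5],[0,1.4,3],[0,1.4,4.5],[0,1.4,5],[0,1.4,5],[0,1.4,5]], jaw=[0,0,0,0,0,0,0,0])

```text
time_s: 42.2
eef_pos: [0.5845, -0.2965, 0.1201]
eef_rot: [0.0, 1.0, 0.025, 0.0]
wrist_force: [0.1, -0.2, 0.7]
opening: 0.002
grasp_force: 0.0
```

Run:
```python
from h import *
con()
a=ctrl.camera("wrist");b=ctrl.camera("scene")[120:270,150:350]
cv2.imwrite("pics/w2.png",np.vstack([cv2.resize(a,(400,300)),cv2.resize(b,(400,300))])[:,:,::-1])
```

```text
t 42.2 con [   5.9 -264.2] z 0.1201 F [ 0.04 -0.18] 0.7 open 0.0 yaw 0.0492
```

View pics/w2.png

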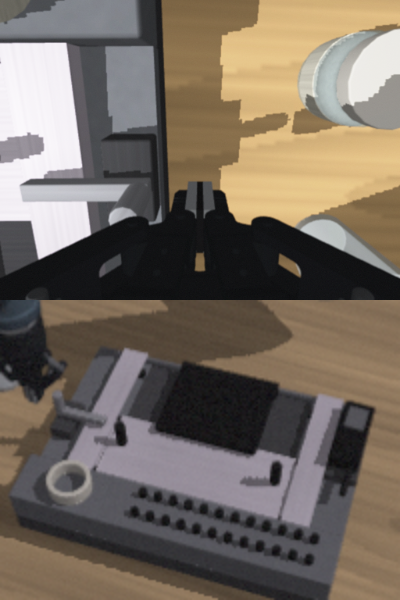

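The wrist view shows the knob at (122,215), just left of the fingers. In the scene view both posts are forward and the latch is still open. I check the knob's x.

Run:
```python
from h import *
th=.0496;R=np.array([[np.cos(th),-np.sin(th)],[np.sin(th),np.cos(th)]])
W=ray("wrist",[(156,275),(203,236)],[.125,.101]);print(((W[:,:2]-[.5655,-.0329])@R*1000).round(1))
```

```text
[[   4.8 -225.6]
 [  11.3 -240.8]]
```

>>> send_rows(dr=[[0,0,0],[0,0,0],[0,0,0],[0,0,0],[0,0,0],[0,0,0],[0,0,0],[0,0,0]], xyz=[[0,-0.3,0],[0,-0.6,0],[0,-0.9,0],[0,-1.1,0],[0,-1.3,0],[0,-1.5,0],[0,-1.7,0],[0,-1.7,0]], jaw=[0,0,0,0,0,0,0,0])

```text
time_s: 43.3
eef_pos: [0.5833, -0.2793, 0.1196]
eef_rot: [0.0, 1.0, 0.025, 0.0]
wrist_force: [0.4, -1.7, -0.9]
opening: -0.0
grasp_force: 0.5
```

```bash
python3 -c "
from h import *;con()"
```

```text
t 43.3 con [   5.6 -247. ] z 0.1196 F [ 0.28 -1.69] -0.95 open -0.0 yaw 0.0492
```

>>> send_rows(dr=[[0,0,0],[0,0,0],[0,0,0],[0,0,0],[0,0,0],[0,0,0],[0,0,0],[0,0,0]], xyz=[[0,-0.3,0],[0,-0.7,0],[0,-1.1,0],[0,-1.5,0],[0,-1.9,0],[0,-2.3,0],[0,-2.6,0],[0,-2.8,0]], jaw=[0,0,0,0,0,0,0,0])

```text
time_s: 44.3
eef_pos: [0.5819, -0.251, 0.1195]
eef_rot: [-0.0, 1.0, 0.025, -0.0]
wrist_force: [-1.0, -3.5, -0.3]
opening: -0.002
grasp_force: 1.3
```

>>> send_rows(dr=[[0,0,0],[0,0,0],[0,0,0],[0,0,0],[0,0,0],[0,0,0],[0,0,0],[0,0,0]], xyz=[[0,-0.2,0],[0,-0.4,0],[0,-0.6,0],[0,-0.8,0],[0,-0.9,0],[0,-1,0],[0,-1.1,0],[0,-1.1,0]], jaw=[0,0,0,0,0,0,0,0])

```text
time_s: 45.3
eef_pos: [0.5814, -0.24, 0.1195]
eef_rot: [-0.0, 1.0, 0.025, -0.0]
wrist_force: [-1.1, -2.0, 1.4]
opening: -0.0
grasp_force: 1.0
```

```bash
python3 -c "
from h import *;con()"
```

```text
t 45.3 con [   5.6 -207.7] z 0.1195 F [-1.24 -1.97] 1.4 open -0.0 yaw 0.0493
```

>>> send_rows(dr=[[0,0,0],[0,0,0],[0,0,0],[0,0,0],[0,0,0],[0,0,0],[0,0,0],[0,0,0]], xyz=[[0,-0.05,0],[0,-0.1,0],[0,-0.15,0],[0,-0.2,0],[0,-0.25,0],[0,-0.3,0],[0,-0.35,0],[0,-0.35,0]], jaw=[0,0,0,0,0,0,0,0])

```text
time_s: 46.3
eef_pos: [0.5814, -0.2391, 0.1198]
eef_rot: [0.002, 1.0, 0.024, 0.0]
wrist_force: [-1.0, -11.5, -2.9]
opening: 0.002
grasp_force: 5.3
```

```bash
python3 -c "
from h import *;con()"
```

```text
t 46.3 con [   5.6 -206.8] z 0.1198 F [ -1.61 -11.47] -2.87 open 0.0 yaw 0.0486
```

The latch is hard against its stop at about 41 mm of travel. Now I retreat and lift clear.

>>> send_rows(dr=[[0,0,0],[0,0,0],[0,0,0],[0,0,0],[0,0,0],[0,0,0],[0,0,0],[0,0,0]], xyz=[[0,0.7,0],[0,1.7,0],[0,2.2,-2],[0,2.2,-6],[0,2.2,-10],[-4,2.2,-13],[-9,2.2,-14],[-14,2.2,-14]], jaw=[0,0,0,0,0,0,0,0])

```text
time_s: 47.3
eef_pos: [0.442, -0.2661, 0.2625]
eef_rot: [0.002, 1.0, 0.025, 0.002]
wrist_force: [-0.1, -0.7, 0.4]
opening: 0.001
grasp_force: 0.0
```

>>> send_rows(dr=[[0,0,0],[0,0,0],[0,0,0],[0,0,0],[0,0,0],[0,0,0],[0,0,0],[0,0,0]], xyz=[[-5,0,0],[-8,0,0],[-8,0,0],[-8,0,0],[-8,0,0],[-8,0,0],[-8,0,0],[-8,0,0]], jaw=[0,0,0,0,0,0,0,0])

```text
time_s: 48.3
eef_pos: [0.3627, -0.2694, 0.2594]
eef_rot: [-0.0, 1.0, 0.025, -0.0]
wrist_force: [0.1, -0.6, 0.2]
opening: 0.002
grasp_force: 0.0
```

Run:
```python
from h import *
con()
a=ctrl.camera("top")[130:250,185:345];b=ctrl.camera("scene")[135:275,150:350]
cv2.imwrite("pics/f.png",np.vstack([cv2.resize(a,(400,300),interpolation=2),cv2.resize(b,(428,300),interpolation=2)[:,:400]])[:,:,::-1])
```

```text
t 48.3 con [-214.3 -226.2] z 0.2594 F [ 0.11 -0.56] 0.19 open 0.0 yaw 0.0496
```

View pics/f.png

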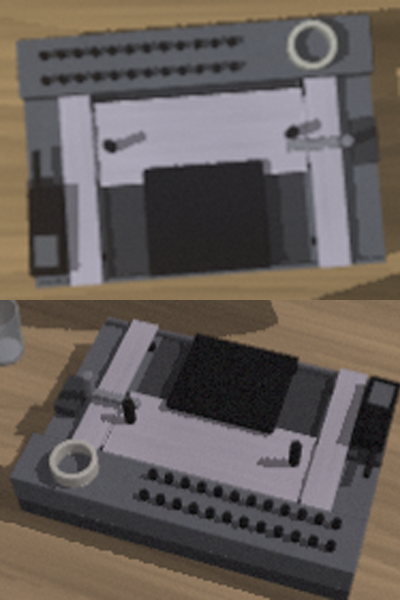

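The shutter covers the faders up to the far panel. The latch bar stands behind the right post (bar tip at about (288,143), post at (292,131)), and the bystanders haven't moved. I'm handing in.

```bash
python3 -c "
from bench import ctrl;print(ctrl.hand_in())"
```

```text
the job is handed in; nothing more can be done
None
```

The shutter is fully home at both ends and the latch is across behind the right post; I handed the job in at about 48 s, with push-force readings no higher than about 19 N, taken at the end of each move, and nothing else moved.

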